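Pump the vacuum holder tight under a mosaic seat

ROBOT

A 6-joint arm with a two-finger parallel gripper is mounted at the origin on the work surface. World frame = base frame: x ahead of the robot, y to its left, z up, the work surface at z = 0. Lengths are in m, angles in rad, forces in N, time in s.
With the tool pointing down it reaches from about 0.325 to 0.75 m from the base axis. Payload 7.6 kg.
Tool frame: the origin (TCP) lies at the very end of the fingers, on their centre line; the grasp point (between the pads) lies 19 mm behind it; z points along the fingers, y is the line along which they close (so a half turn about z gives the same grasp; the last joint's range is limited). The gripper opens to 85 mm and grips with 20 to 120 N. Pads are 22 mm wide; open, the fingers measure 114 mm over their backs; the gripper's body (76 mm by 85 mm) begins 54 mm behind the grasp point. The pads swing forward as they close: fully open they stand 13 mm farther back than shut.
Start: joints at [1.112, 0.052, 1.401, -0, 1.689, -0.07], TCP at [0.199, 0.486, 0.231] pointing down, gripper open.
Joint ranges: [-2.9, 2.9], [-0.91, 2.17], [0.12, 2.37], [-1.06, 4.2], [0.26, 2.73], [-2.93, 2.93]. Speed limits (rad/s): [2.57, 2.57, 3.01, 3.14, 3.14, 3.14].

INTERFACE

Orientations are given as a unit quaternion [x, y, z, w].
In Python, from station import monitor, capture, calibration, order gives the robot as it stands.
- The arm moves only by the tool arm_command, never from a script. Its argument "rows" is a list that holds one entry, the list of rows, each a list of 7 numbers: the closure in counts, from 0 (fully open) to 255 (shut), then the shift along the tool's x, y, z in mm, then the turn, a rotation vector about the tool's x, y, z in degrees. A call has 1 to 12 rows; each row shifts and turns the commanded pose from where the row before left it, along the tool's axes as they then stand; what a row does not reach is not made up. A row lasts 1/8 s, in which the tool goes at most 62.5 mm and 10.7 degrees, less where a joint would pass 70% of its speed; a pose out of reach is approached as far as the arm can. A call with a gripper value outside its range is refused whole. The fingers move at their own pace and stop on an object; the grip force is fixed at half the most. Time passes only in rows, so rows that do not move let the fingers close. It gives the time, the measured TCP pose, the force, the opening and the grip force at its end, in the units of the state.
- monitor.observe(): the state, without advancing time (a new reading comes with each control period).
- capture(name): name is "scene" or "top"; returns (picture, depth): 480x640x3 uint8, red, green, blue; 480x640 float32, m along the optical axis (not along the pixel's ray), 0 where there is no reading.
- calibration(name): a dict with "vfov" (degrees; the focal length in pixels is half the picture's height over the tangent of half this angle, whatever the lens; pixels are square), "cx", "cy" (the principal point, pixels), "camera_from_world" (4x4, takes a point from world to camera coordinates). Camera axes: x right, y down, z forward; pixel columns grow to the right and rows downward; lengths in m; the calibration is good to about 2 mm. A picture is of the moment at which its call begins. calibration takes no time and is no camera call.
- order.sign_off(): hands the job in; it is judged then, once.
The state is a dict: "time": time; "joint_pos": joint angles; "qvel": joint speeds; "effort": joint torques, N m; "tcp_pos": TCP position; "orientation": TCP orientation; "force": force on the tool from outside, world axes, zero at the start; "moment": the same for the moment, N m; "gripper_width": finger opening in m; "grasp_force": force on a finger pad.
Only numpy, scipy, OpenCV 4.12 (cv2) and the standard library are available. Lean on these libraries where they do the work, as an engineer would, in place of code of your own. Each camera call takes 0.05 s, during which the arm holds its last target. There are 200 camera calls.

TASK

Make the vacuum holder grip the stool seat again: on the control box press the red key fully down and let it up, then the green key, one at a time and never the yellow one. Then give the sloping hand pump at least two full strokes: push its orange head gently in until it is firmly against its stop, keep it there for a moment, and let it come all the way out each time, without ramming it. Keep the robot off the mint-green seat, whose mosaic is still setting, and leave the jar, the mug and the screwdriver where they are.

Things in the scene. Friction and masses are not known exactly. Their poses are not given: they have to be found in the camera images.
- holder: Vacuum work holder, fixed on the bench: grey base plate 270 x 140 x 20 mm from x = -50 to +220 mm of its own frame, a steel post at x = +130 mm that carries the seat, and a black hand pump at its front end that leans 35 degrees from vertical towards -x of this frame. Origin on the bench plane; z up.
- pump_mouth (a point): Centre of the open end of the pump's barrel (42 mm diameter, 48 mm aluminium end ring), 75 mm above the bench. z points outward along the pump's axis, y is level. A brass stop collar (30 mm diameter) stands out of it; the user screws it in or out, so its face lies anywhere from 4 to 34 mm beyond the mouth along z, not measured.
- pump (a joint): Stroke of the pump's orange head (flat round cap, 38 mm diameter, 12 mm thick) in m: 0 = all the way out, at rest, 18 mm clear of the brass collar, so its flat top is 34 to 64 mm beyond the mouth; 0.018 = against its stop, the collar. A spring pushes it out: 3 N at rest, 10 N just before the stop.
- seat: Stool seat on top of the holder, fixed: rounded triangle 340 mm a side, 24 mm thick, black edge, mint-green top, underside 200 mm above the bench. Origin: middle of its straight front edge, on the underside; x points into the seat, the edge runs along y. A gripper pointing straight down on the pump head would hit this edge; along the pump's axis there is room.
- console: Control box, fixed on the bench: white, 90 x 260 x 40 mm (x, y, z), origin at the centre of its underside. Three round keys stand in a row along its y axis, 80 mm apart, in any order.
- key_red_top (a point): Centre of the top face of the red push key (28 mm diameter, in a black collar 44 mm wide and 12 mm high); released, the top stands 62 mm above the bench. z up.
- key_green_top (a point): Centre of the top face of the green push key (28 mm diameter, in a black collar 44 mm wide and 12 mm high); released, the top stands 62 mm above the bench. z up.
- key_yellow_top (a point): Centre of the top face of the yellow push key (28 mm diameter, in a black collar 44 mm wide and 12 mm high); released, the top stands 62 mm above the bench. z up.
- key_red (a joint): Travel of the red key: 0 = up, 0.006 m = fully down (5 N).
- key_green (a joint): Travel of the green key: 0 = up, 0.006 m = fully down (5 N).
- key_yellow (a joint): Travel of the yellow key: 0 = up, 0.006 m = fully down (5 N).
- jar: Closed amber glass jar, 68 mm diameter, 85 mm high, loose; origin at the centre of its underside. Leave alone.
- mug: Blue ceramic mug, 76 mm diameter, 88 mm high, handle at +y, loose; origin at the centre of its underside. Leave alone.
- screwdriver: Screwdriver with plum-coloured handle lying along x, handle from x = -90 mm to 0 (28 mm thick), blade to +100 mm, loose; origin on the bench plane. Leave alone.

How it is judged:
On the way, in this order (a step that is already met when the one before it is completed fails the run):
1. the red key is pressed fully down, the others up (value of joint key_red above 0.0048 m and value of joint key_green below 0.002 m), for 0.05 s.
2. the red key is up again (value of joint key_red below 0.001 m), for 0.05 s.
3. the green key is pressed fully down, the others up (value of joint key_green above 0.0048 m and value of joint key_red below 0.002 m), for 0.05 s.
4. the green key is up again (value of joint key_green below 0.001 m), for 0.05 s.
5. the pump head is against its stop (within 1.5 mm) and kept there for 0.3 s (value of joint pump above 0.0165 m), for 0.3 s.
6. the pump head has come all the way out (within 2 mm) (value of joint pump below 0.002 m), for 0.05 s.
7. the pump head is a second time against its stop and kept there for 0.3 s (value of joint pump above 0.0165 m), for 0.3 s.
8. the pump head has come all the way out again (value of joint pump below 0.002 m), for 0.05 s.
At the end, for the whole second after the job is handed in: Pump head all the way out (within 2 mm), all three keys up (within 1 mm), jar, mug and screwdriver within 20 mm of where they started, jar and mug upright (value of joint pump below 0.002 m and value of joint each of key_red, key_green, key_yellow below 0.001 m and distance of each of jar, mug, screwdriver from where it was at the start of the episode below 0.02 m and angle between each of jar, mug's own z axis and vertical below 0.15 rad); the robot touches nothing.
It fails at once if the yellow key is pressed (more than 3 mm) (value of joint key_yellow above 0.003 m).
It fails at once if the red and the green key are down together (value of joint each of key_red, key_green above 0.003 m).
It fails at once if the pump is rammed (the robot pushes on the holder with more than 50 N) (contact force between any of the fingers, the arm and holder above 50 N).
It fails at once if the robot pushes on the seat (more than 2 N) (contact force between any of the fingers, the arm and seat above 2 N).
It fails at once if the jar, the mug or the screwdriver is moved more than 20 mm (distance of any of jar, mug, screwdriver from where it was at the start of the episode above 0.02 m).
It also fails if it takes over 48 s, if anything falls off the work surface, if the arm or the gripper's body presses on something with over 40 N, if the wrist force passes 120 N, or if a joint passes its speed limit or range.

## Working session

There is one attempt and no reset: what is moved stays moved. The work goes in short steps, Python scripts to look and compute and a tool call to move; the robot and the scene stay as the last step left them, time stands still between calls to the robot, and variables do not carry over. Pictures are saved under pics/ and viewed, at most 10 in all, crops included, and the job is handed in when it is done.

Besides the shell and the picture viewer there is one more tool, called after "Emit:" as name(argument=value, ...), one argument or row to a line, values as JSON. arm_command: Moves the arm, as the interface text tells. Its arguments: {"type":"object","properties":{"rows":{"type":"array","items":{"type":"array","items":{"type":"array","items":{"type":"number"}}}}},"required":["rows"]}

```bash
ls; mkdir -p pics; python3 - <<'E'
from station import monitor, capture, calibration, order
import cv2, numpy as np
for n in("scene","top"):
    p,d=capture(n); np.savez(f"pics/{n}0.npz",p=p,d=d)
    cv2.imwrite(f"pics/{n}0.png",p[...,::-1])
    c=calibration(n); print(n,c["vfov"],c["cx"],c["cy"],np.round(c["camera_from_world"],4).tolist(), c.keys())
s=monitor.observe(); print(s)
E
```

```text
pics
scene 48.53442298736399 319.54033975913353 235.77981922250729 [[0.5983, 0.8013, -0.0017, -0.1961], [0.5321, -0.399, -0.7468, -0.2461], [-0.599, 0.4459, -0.6651, 1.4746], [0.0, 0.0, 0.0, 1.0]] dict_keys(['vfov', 'cx', 'cy', 'camera_from_world'])
top 45.44698966954174 312.36677378857974 250.54081989844335 [[0.0035, -0.9999, -0.0094, -0.1538], [-0.9977, -0.0028, -0.0675, 0.5584], [0.0675, 0.0096, -0.9977, 1.4606], [0.0, 0.0, 0.0, 1.0]] dict_keys(['vfov', 'cx', 'cy', 'camera_from_world'])
{'time': 0.1, 'joint_pos': array([ 1.11171036e+00,  5.27662023e-02,  1.40163157e+00, -5.01202952e-06,
        1.68859524e+00, -7.02538022e-02]), 'qvel': array([ 0.00121652, -0.00157953, -0.00175334,  0.00129691,  0.00090394,
       -0.00258568]), 'effort': array([ 1.47154264e-03, -3.82579565e+01, -3.60986423e+01, -6.78079255e-05,
        4.78131129e-03, -2.18944670e-06]), 'tcp_pos': array([0.19886931, 0.48558459, 0.23055638]), 'orientation': array([ 1.93193892e-01,  9.81160349e-01, -6.76452998e-04, -1.80759167e-04]), 'force': array([0.44684251, 0.65503517, 0.94256206]), 'moment': array([-0.00644588, -0.02760664, -0.03218793]), 'grasp_force': 0.0, 'gripper_width': 0.08581014694432965}
```

View pics/scene0.png

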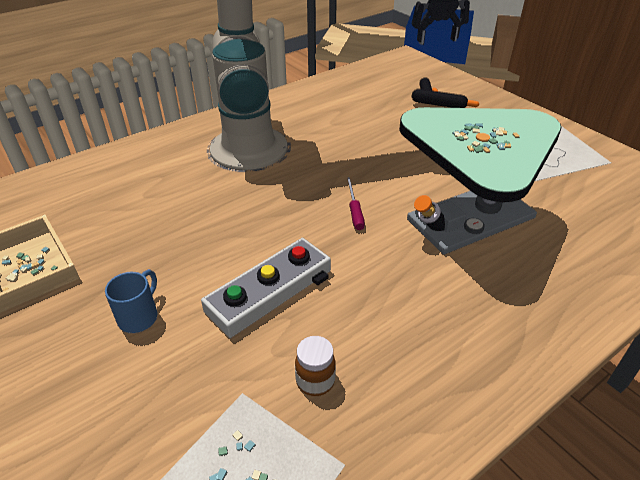

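View pics/top0.png

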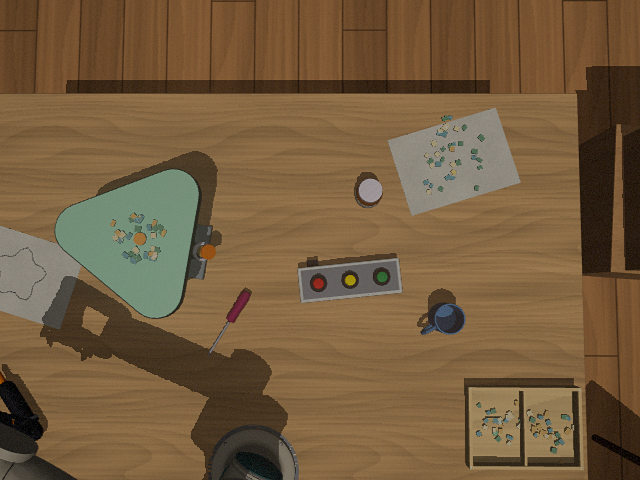

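The scene view shows red (299,253), yellow (268,272) and green (235,293) keys, with the orange pump head at (424,204). In the top view they are at (318,283), (350,280), (382,277) and (208,252). The screwdriver lies between the console and the holder.

```bash
cat > h.py <<'E'
import numpy as np, cv2
from station import calibration
def cam(n):
    c=calibration(n); f=240/np.tan(np.radians(c["vfov"]/2)); M=np.array(c["camera_from_world"]); return f,c["cx"],c["cy"],M[:3,:3],M[:3,3]
def ray(n,uv):
    f,cx,cy,R,t=cam(n); uv=np.atleast_2d(uv).astype(float)
    d=np.c_[(uv[:,0]-cx)/f,(uv[:,1]-cy)/f,np.ones(len(uv))]
    return -R.T@t,d@R
def plane(n,uv,z):
    o,d=ray(n,uv); return o+d*((z-o[2])/d[:,2])[:,None]
def pts(n,d,m):
    v,u=np.nonzero(m&(d>0)); o,r=ray(n,np.c_[u,v]); return o+r*d[v,u][:,None]
def tri(u1,u2):
    o1,d1=ray("scene",u1);o2,d2=ray("top",u2);d1,d2=d1[0],d2[0]
    s=np.linalg.lstsq(np.c_[d1,-d2],o2-o1,rcond=None)[0]; a,b=o1+s[0]*d1,o2+s[1]*d2
    return (a+b)/2,np.linalg.norm(a-b)
def mask(p,lo,hi,s=120,v=60):
    h=cv2.cvtColor(p,cv2.COLOR_RGB2HSV); return cv2.inRange(h,(lo,s,v),(hi,255,255))
def near(m,uv,r):
    z=np.zeros_like(m); cv2.circle(z,uv,r,255,-1); return m&z
def cen(m):
    v,u=np.nonzero(m); return np.array([u.mean(),v.mean()]),len(u)
E
python3 - <<'E'
from h import *
np.set_printoptions(precision=4,suppress=True)
D={n:np.load(f"pics/{n}0.npz") for n in("scene","top")}
for n in D: print(n,"cam at",ray(n,[0,0])[0])
K={"red":((299,253),(318,283),0,6),"yel":((268,272),(350,280),22,32),"grn":((235,293),(382,277),50,85)}
for k,(a,b,lo,hi) in K.items():
    for n,c in(("scene",a),("top",b)):
        m=near(mask(D[n]["p"],lo,hi),c,14)
        q,N=cen(m); x=pts(n,D[n]["d"],m>0)
        print(k,n,q,N,plane(n,q,.062)[0],"depth med",np.median(x,0))
for n,c in(("scene",(424,204)),("top",(208,252))):
    m=near(mask(D[n]["p"],8,20,150,90),c,20); q,N=cen(m); x=pts(n,D[n]["d"],m>0)
    print("head",n,q,N,x.mean(0),x.min(0),x.max(0))
# seat edge in the top view: mint points
for n,c in(("scene",(480,140)),("top",(140,240))):
    h=cv2.cvtColor(D[n]["p"],cv2.COLOR_RGB2HSV); print(n,h[c[1],c[0]])
p=D["scene"]["p"]; cv2.imwrite("pics/c1.png",cv2.resize(p[170:270,380:560,::-1],None,fx=4,fy=4,interpolation=cv2.INTER_CUBIC))
E
```

```text
scene cam at [ 1.1316 -0.5986  0.7966]
top cam at [ 0.4592 -0.1663  1.4934]
red scene [297.9683 251.873 ] 126 [ 0.4829 -0.1698  0.062 ] depth med [ 0.481  -0.1678  0.06  ]
red top [318.0417 283.1458] 96 [ 0.4745 -0.1669  0.062 ] depth med [ 0.4748 -0.1668  0.0616]
yel scene [267.3822 271.1146] 157 [ 0.4918 -0.2481  0.062 ] depth med [ 0.4901 -0.2465  0.0601]
yel top [349.7857 279.7959] 98 [ 0.4831 -0.246   0.062 ] depth med [ 0.4827 -0.2464  0.0618]
grn scene [233.5168 291.604 ] 149 [ 0.499  -0.3272  0.062 ] depth med [ 0.4969 -0.3267  0.0603]
grn top [381.6744 276.4884] 86 [ 0.4916 -0.3255  0.062 ] depth med [ 0.4905 -0.3259  0.0621]
head scene [423.5915 204.4859] 284 [0.5553 0.1041 0.0989] [0.5328 0.0859 0.0691] [0.5712 0.1276 0.1147]
head top [207.6869 251.5202] 198 [0.5501 0.1022 0.1023] [ 0.5318  0.085  -0.0034] [0.5684 0.1255 0.118 ]
scene [ 12 216  99]
top [ 15 157 158]
```

View pics/c1.png

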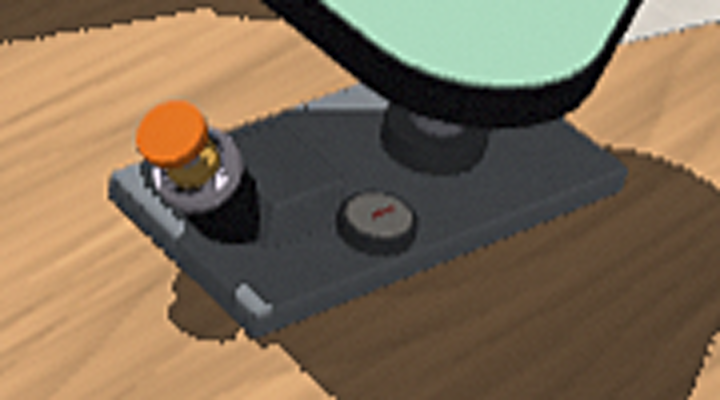

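The crop shows the base plate's corners at crop pixels (112,172), (258,322) and (622,165). The orange cap's top face is at (172,130), and the brass collar is just visible below it.

```bash
python3 - <<'E'
from h import *
np.set_printoptions(precision=4,suppress=True)
D={n:np.load(f"pics/{n}0.npz") for n in("scene","top")}
C=np.array([[112,172],[258,322],[622,165]])/4+[380,170]-.4
P=plane("scene",C,.02); print(P,np.linalg.norm(np.diff(P,axis=0),axis=1))
e=P[2]-P[1]; print("yaw long",np.degrees(np.arctan2(e[1],e[0]))); e=P[0]-P[1]; print("yaw front-90",np.degrees(np.arctan2(e[1],e[0]))-90)
# seat
for n,c in(("scene",(480,140)),("top",(140,240))):
    m=mask(D[n]["p"],60,90,30,90); nl,l,s,ce=cv2.connectedComponentsWithStats(m); i=1+np.argmax(s[1:,4]); mm=(l==i)
    ys,xs=np.nonzero(mm); hull=cv2.convexHull(np.c_[xs,ys].astype(np.int32))[:,0]
    W=plane(n,hull,.224); x=pts(n,D[n]["d"],mm); print(n,"seat z",np.median(x[:,2]),"min x,y",W.min(0),"max",W.max(0))
    if n=="top":
        L=np.linalg.norm(np.diff(np.vstack([W,W[:1]]),axis=0),axis=1)
        for k in np.argsort(-L)[:6]: print(L[k],W[k],W[(k+1)%len(W)])
        r=np.array([[xs[ys==v].max(),v] for v in range(205,290)]); w=plane(n,r,.224)
        g=np.polyfit(w[:,0],w[:,1],1); print("edge y=",g,"normal(into seat) yaw",np.degrees(np.arctan2(1,-g[0])))
# head
for n,c in(("scene",(424,204)),("top",(208,252))):
    p=D[n]["p"]; h=cv2.cvtColor(p,cv2.COLOR_RGB2HSV); m=near(mask(p,8,20,150,90),c,20)
    for vt in (0,200,220):
        k=(m>0)&(h[...,2]>vt); x=pts(n,D[n]["d"],k); x=x[x[:,2]>.07]
        if len(x)<20: continue
        for _ in range(6):
            o=x.mean(0); u,s,vh=np.linalg.svd(x-o,full_matrices=False); nn=vh[2]*np.sign(vh[2][2]); r=(x-o)@nn; x=x[abs(r)<max(.0015,2*r.std())]
        q,N=cen(k*1)
        print(n,vt,N,len(x),q,"c",o,"n",nn,"tilt",np.degrees(np.arccos(nn[2])),"az",np.degrees(np.arctan2(nn[1],nn[0])),r.std())
        (cx,cy),_,_=cv2.fitEllipse(cv2.convexHull(np.argwhere(k)[:,::-1].astype(np.int32))); print("   ell",cx,cy,_)
    print(np.percentile(h[...,2][m>0],[5,25,50,75,95]))
E
```

```text
[[0.4895 0.1325 0.02  ]
 [0.6279 0.1067 0.02  ]
 [0.6617 0.3728 0.02  ]] [0.1407 0.2682]
yaw long 82.74435722982635
yaw front-90 79.42246740971578
scene seat z 0.22246716378608877 min x,y [0.4012 0.1003 0.224 ] max [0.7326 0.4191 0.224 ]
top seat z 0.2226600847004938 min x,y [0.3969 0.1024 0.224 ] max [0.7278 0.4217 0.224 ]
0.1790954575399151 [0.4253 0.2514 0.224 ] [0.538  0.3906 0.224 ]
0.12857516974954136 [0.5969 0.1124 0.224 ] [0.4699 0.1324 0.224 ]
0.10037280115474224 [0.6571 0.3561 0.224 ] [0.6935 0.2626 0.224 ]
0.08357274521049911 [0.6935 0.2626 0.224 ] [0.7232 0.1845 0.224 ]
0.05235029669099903 [0.6486 0.1044 0.224 ] [0.5969 0.1124 0.224 ]
0.031054643468258165 [0.6458 0.385  0.224 ] [0.6571 0.3561 0.224 ]
edge y= [-0.1566  0.2071] normal(into seat) yaw 81.1005572012004
scene 0 284 277 [423.5915 204.4859] c [0.5554 0.104  0.0994] n [ 0.7789 -0.3193  0.5398] tilt 57.328627834915984 az -22.290079649931794 0.008227576521806038
   ell 423.94598388671875 204.90911865234375 141.6212158203125
scene 200 201 166 [422.2139 202.2438] c [0.5518 0.1021 0.104 ] n [-0.096  -0.5552  0.8262] tilt 34.294490852071 az -99.80741485015618 0.001151795989425589
   ell 423.8189392089844 204.12127685546875 123.81271362304688
scene 220 185 155 [421.8757 202.1081] c [0.5517 0.1019 0.1038] n [-0.0995 -0.5548  0.826 ] tilt 34.3097086969373 az -100.16493122425521 0.0010964756100832948
   ell 421.94384765625 202.09423828125 54.082069396972656
[ 94.15 161.25 227.   228.   234.85]
top 0 198 161 [207.6869 251.5202] c [0.5504 0.1011 0.1045] n [-0.0804 -0.5568  0.8268] tilt 34.23162535333532 az -98.21411353496721 0.00219103956710621
   ell 207.6417236328125 251.4899139404297 81.06228637695312
[109.85 144.   146.   148.   150.  ]
```

Emit:
arm_command(
  rows=[
    [[255,0,0,-55,0,0,10],[255,0,0,-55,0,0,10],[255,0,0,0,0,0,10],[255,0,0,0,0,0,10],[255,0,0,0,0,0,10],[255,0,0,0,0,0,10],[255,0,0,0,0,0,10],[255,0,0,0,0,0,6.6]],
  ],
)

```text
time: 1.1
tcp_pos: [0.199, 0.4858, 0.3408]
orientation: [0.761, 0.649, -0.0, 0.0]
force: [0.0, 0.2, 0.2]
gripper_width: -0.0
grasp_force: 0.0
```

Emit:
arm_command(
  rows=[
    [[255,-50,31,0,0,0,0],[255,-50,31,0,0,0,0],[255,-50,31,0,0,0,0],[255,-50,31,0,0,0,0],[255,-50,31,0,0,0,0],[255,-50,31,0,0,0,0],[255,-50,31,0,0,0,0],[255,-50,31,0,0,0,0],[255,-50,31,0,0,0,0],[255,-50,31,0,0,0,0],[255,-50,31,0,0,0,0],[255,-50,31,0,0,0,0]],
  ],
)

```text
time: 2.6
tcp_pos: [0.4743, -0.1664, 0.341]
orientation: [0.76, 0.65, 0.0, -0.0]
force: [-0.1, 0.8, 1.0]
gripper_width: -0.0002
grasp_force: 0.0
```

Emit:
arm_command(
  rows=[
    [[255,0,0,52,0,0,0],[255,0,0,52,0,0,0],[255,0,0,52,0,0,0],[255,0,0,52,0,0,0],[255,0,0,50,0,0,0],[255,0,0,12,0,0,0],[255,0,0,0,0,0,0],[255,0,0,0,0,0,0]],
  ],
)

```text
time: 3.6
tcp_pos: [0.4754, -0.1649, 0.0738]
orientation: [0.76, 0.65, 0.001, 0.002]
force: [-1.0, 0.0, 0.5]
gripper_width: -0.0001
grasp_force: 0.0
```

```bash
python3 - <<'E'
from station import capture
import cv2, numpy as np
t=capture("top")[0][240:320,270:430,::-1]; s=capture("scene")[0][200:320,210:370,::-1]
f=lambda a,k:cv2.resize(a,None,fx=k,fy=k,interpolation=cv2.INTER_CUBIC)
cv2.imwrite("pics/k1.png",np.hstack([f(s,3),cv2.copyMakeBorder(f(t,2),0,200,0,0,cv2.BORDER_CONSTANT)]))
E
```

```text
(no output)
```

View pics/k1.png

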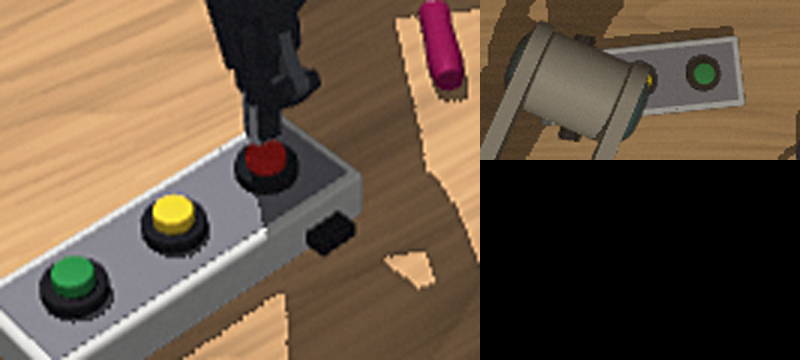

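The shut fingers stand centred just above the red key, at about crop pixel (265,145), and well clear of yellow. I'll press gently.

Emit:
arm_command(
  rows=[
    [[255,0,0,6,0,0,0],[255,0,0,4,0,0,0],[255,0,0,3,0,0,0],[255,0,0,3,0,0,0],[255,0,0,2,0,0,0],[255,0,0,0,0,0,0],[255,0,0,0,0,0,0]],
  ],
)

```text
time: 4.58
tcp_pos: [0.4742, -0.1645, 0.0558]
orientation: [0.76, 0.65, 0.0, 0.0]
force: [-9.9, 3.7, 20.9]
gripper_width: 0.0002
grasp_force: 10.2
```

Emit:
arm_command(
  rows=[
    [[255,0,0,-10,0,0,0],[255,0,0,-40,0,0,0],[255,0,0,0,0,0,0],[255,-52,14,0,0,0,0],[255,-52,14,0,0,0,0],[255,-52,14,0,0,0,0],[255,0,0,0,0,0,0],[255,0,0,20,0,0,0],[255,0,0,12,0,0,0],[255,0,0,0,0,0,0],[255,0,0,0,0,0,0]],
  ],
)

```text
time: 5.95
tcp_pos: [0.4917, -0.3245, 0.0716]
orientation: [0.759, 0.651, 0.0, 0.0]
force: [-0.6, 0.4, -0.4]
gripper_width: 0.0002
grasp_force: 0.0
```

Emit:
arm_command(
  rows=[
    [[255,0,0,4,0,0,0],[255,0,0,4,0,0,0],[255,0,0,4,0,0,0],[255,0,0,3,0,0,0],[255,0,0,2.5,0,0,0],[255,0,0,0,0,0,0],[255,0,0,0,0,0,0]],
  ],
)

```text
time: 6.82
tcp_pos: [0.4916, -0.3251, 0.0559]
orientation: [0.76, 0.65, 0.0, 0.0]
force: [-5.6, 4.2, 14.2]
gripper_width: -0.0
grasp_force: 7.0
```

```bash
python3 - <<'E'
from h import *
np.set_printoptions(precision=4,suppress=True)
print("head tri",tri([421.94,202.1],[207.66,251.5]))
az=np.radians(81.1+180); t=np.radians(35)
a=np.array([np.sin(t)*np.cos(az),np.sin(t)*np.sin(az),np.cos(t)])
H=np.array([.551,.1015,.104]); m=(H[2]-.075)/a[2]; print("axis",a,"beyond mouth",m)
for k in(.03,.05,.1,.15): print(k,H+k*a)
E
```

```text
head tri (array([0.5505, 0.1026, 0.1029]), np.float64(0.0010390479860192304))
axis [-0.0887 -0.5667  0.8192] beyond mouth 0.03540246307408222
0.03 [0.5483 0.0845 0.1286]
0.05 [0.5466 0.0732 0.145 ]
0.1 [0.5421 0.0448 0.1859]
0.15 [0.5377 0.0165 0.2269]
```

Emit:
arm_command(
  rows=[
    [[255,0,0,-10,0,0,0],[255,0,0,-50,0,0,0],[255,0,0,-60,0,0,0],[255,0,0,-55,0,0,0],[255,58,-1.3,0,0,0,0],[255,58,-1.3,0,0,0,0],[255,58,-1.3,0,0,0,0],[255,58,-1.3,0,0,0,0],[255,58,-1.3,0,0,0,0],[255,54,-1.3,0,0,0,0],[255,0,0,0,0,0,0]],
  ],
)

```text
time: 8.2
tcp_pos: [0.5368, 0.0193, 0.2285]
orientation: [0.758, 0.652, 0.0, -0.0]
force: [-0.5, -0.0, -0.8]
gripper_width: 0.0001
grasp_force: 0.0
```

Emit:
arm_command(
  rows=[
    [[255,0,0,0,0,7,0],[255,0,0,0,0,7,0],[255,0,0,0,0,7,0],[255,0,0,0,0,7,0],[255,0,0,0,0,7,0],[255,0,0,0,0,0,0],[255,0,0,0,0,0,0]],
  ],
)

```text
time: 9.07
tcp_pos: [0.5369, 0.0157, 0.229]
orientation: [0.725, 0.62, 0.228, -0.195]
force: [0.4, 1.2, 0.2]
gripper_width: 0.0
grasp_force: 0.0
```

```bash
cat > rel.py <<'E'
from h import *
from station import monitor
from scipy.spatial.transform import Rotation as R
import sys
np.set_printoptions(precision=4,suppress=True)
s=monitor.observe(); r=R.from_quat(s["orientation"]); M=r.as_matrix()
H=np.array([.551,.102,.104]); az=np.radians(261.1); a=np.array([np.sin(.6109)*np.cos(az),np.sin(.6109)*np.sin(az),np.cos(.6109)])
y=np.array([-np.sin(az),np.cos(az),0]); T=np.c_[np.cross(y,-a),y,-a]
print("t",s["time"],"tcp",s["tcp_pos"],"q",s["joint_pos"]); print("head in tool axes mm",1e3*M.T@(H-s["tcp_pos"]),"turn deg",np.degrees((r.inv()*R.from_matrix(T)).as_rotvec()))
print("force tool axes",M.T@s["force"])
E
python3 rel.py
```

```text
t 9.075 tcp [0.5369 0.0157 0.229 ] q [-0.3412  0.092   1.4638  0.6015  1.6885 -0.1447]
head in tool axes mm [  0.2836   0.5243 152.5585] turn deg [0.0281 0.1319 0.0135]
force tool axes [1.1611 0.1934 0.5739]
```

Emit:
arm_command(
  rows=[
    [[255,0,0.5,40,0,0,0],[255,0,0,40,0,0,0],[255,0,0,30,0,0,0],[255,0,0,15,0,0,0],[255,0,0,5,0,0,0],[255,0,0,0,0,0,0],[255,0,0,0,0,0,0]],
  ],
)

```text
time: 9.95
tcp_pos: [0.5493, 0.0892, 0.1234]
orientation: [0.725, 0.62, 0.229, -0.195]
force: [0.4, 0.6, -0.2]
gripper_width: 0.0001
grasp_force: 0.0
```

```bash
python3 rel.py; python3 - <<'E'
from station import capture
import cv2, numpy as np
t=capture("top")[0][180:320,130:290,::-1]; s=capture("scene")[0][110:250,370:530,::-1]
f=lambda a:cv2.resize(a,None,fx=2.5,fy=2.5,interpolation=cv2.INTER_CUBIC)
cv2.imwrite("pics/p1.png",np.hstack([f(s),f(t)]))
E
```

```text
t 9.95 tcp [0.5493 0.0892 0.1234] q [-0.2019  0.1748  1.592   0.6165  1.4354 -0.152 ]
head in tool axes mm [-0.5163 -0.3955 23.3115] turn deg [0.0962 0.0095 0.0588]
force tool axes [0.3599 0.3123 0.5554]
```

View pics/p1.png

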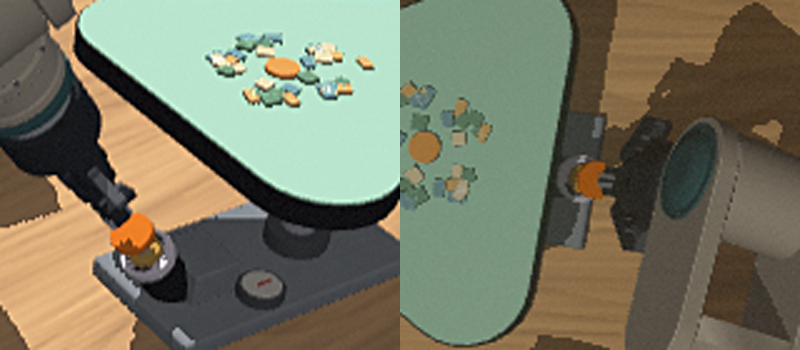

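The shut fingers are in line with the orange head in both views (left crop about (125,215), right about (605,180)). The hand is well clear of the seat edge, so I'll advance slowly.

Emit:
arm_command(
  rows=[
    [[255,0,0,8,0,0,0],[255,0,0,6,0,0,0],[255,0,0,4,0,0,0],[255,0,0,3,0,0,0],[255,0,0,3,0,0,0],[255,0,0,3,0,0,0],[255,0,0,3,0,0,0],[255,0,0,3,0,0,0],[255,0,0,0,0,0,0]],
  ],
)

```text
time: 11.18
tcp_pos: [0.5517, 0.1083, 0.0954]
orientation: [0.724, 0.62, 0.228, -0.195]
force: [-4.4, -3.3, 5.7]
gripper_width: 0.0002
grasp_force: 3.4
```

```bash
python3 rel.py
```

```text
t 11.175 tcp [0.5517 0.1083 0.0954] q [-0.1654  0.211   1.6113  0.625   1.3714 -0.1549]
head in tool axes mm [ -0.2919   0.2921 -10.6631] turn deg [-0.0119  0.0045  0.0301]
force tool axes [ 0.0389 -3.8071 -6.9369]
```

Emit:
arm_command(
  rows=[
    [[255,0,0,1.5,0,0,0],[255,0,0,1.5,0,0,0],[255,0,0,1.5,0,0,0],[255,0,0,1,0,0,0],[255,0,0,1,0,0,0],[255,0,0,0,0,0,0]],
  ],
)

```text
time: 11.92
tcp_pos: [0.5523, 0.1118, 0.0905]
orientation: [0.724, 0.62, 0.228, -0.195]
force: [-6.3, -5.9, 7.4]
gripper_width: 0.0
grasp_force: 4.6
```

```bash
python3 rel.py
```

```text
t 11.925 tcp [0.5523 0.1118 0.0905] q [-0.1587  0.2182  1.6138  0.6267  1.3595 -0.1554]
head in tool axes mm [ -0.3098   0.2224 -16.7434] turn deg [-0.0015  0.0116  0.0373]
force tool axes [ -1.3339  -5.2654 -10.0044]
```

Emit:
arm_command(
  rows=[
    [[255,0,0,1,0,0,0],[255,0,0,1,0,0,0],[255,0,0,0,0,0,0],[255,0,0,0,0,0,0]],
  ],
)

```text
time: 12.42
tcp_pos: [0.5525, 0.1123, 0.0898]
orientation: [0.724, 0.621, 0.228, -0.195]
force: [-10.9, -10.8, 14.3]
gripper_width: -0.0001
grasp_force: 9.2
```

```bash
python3 rel.py
```

```text
t 12.425 tcp [0.5525 0.1123 0.0898] q [-0.1575  0.2193  1.6139  0.6265  1.3577 -0.1557]
head in tool axes mm [ -0.3619   0.1115 -17.5906] turn deg [0.0091 0.0373 0.0718]
force tool axes [ -1.9585  -9.0684 -18.7737]
```

The force jumped from 10 to 19 N while the head advanced only 0.8 mm, so it is at its stop. I'll press slightly more and hold, then retreat.

Emit:
arm_command(
  rows=[
    [[255,0,0,0.7,0,0,0],[255,0,0,0,0,0,0],[255,0,0,0,0,0,0],[255,0,0,0,0,0,0],[255,0,0,0,0,0,0]],
  ],
)

```text
time: 13.05
tcp_pos: [0.5526, 0.1123, 0.0898]
orientation: [0.724, 0.621, 0.228, -0.195]
force: [-13.1, -13.2, 17.0]
gripper_width: 0.0002
grasp_force: 11.7
```

Emit:
arm_command(
  rows=[
    [[255,0,0,-3,0,0,0],[255,0,0,-4,0,0,0],[255,0,0,-5,0,0,0],[255,0,0,-5,0,0,0],[255,0,0,-5,0,0,0],[255,0,0,-5,0,0,0],[255,0,0,-5,0,0,0],[255,0,0,0,0,0,0],[255,0,0,0,0,0,0]],
  ],
)

```text
time: 14.18
tcp_pos: [0.5496, 0.0955, 0.1138]
orientation: [0.725, 0.62, 0.228, -0.196]
force: [-0.3, 0.2, -0.1]
gripper_width: 0.0
grasp_force: 0.0
```

```bash
python3 rel.py; python3 - <<'E'
from station import capture
import cv2, numpy as np
t=capture("top")[0][180:320,130:290,::-1]; s=capture("scene")[0][110:250,370:530,::-1]
f=lambda a:cv2.resize(a,None,fx=2.5,fy=2.5,interpolation=cv2.INTER_CUBIC)
cv2.imwrite("pics/p2.png",np.hstack([f(s),f(t)]))
E
```

```text
t 14.175 tcp [0.5496 0.0955 0.1138] q [-0.19    0.1863  1.5998  0.6191  1.415  -0.1528]
head in tool axes mm [-0.2063  0.3741 11.8028] turn deg [-0.0213 -0.0032  0.0111]
force tool axes [ 0.057  -0.3064  0.159 ]
```

View pics/p2.png

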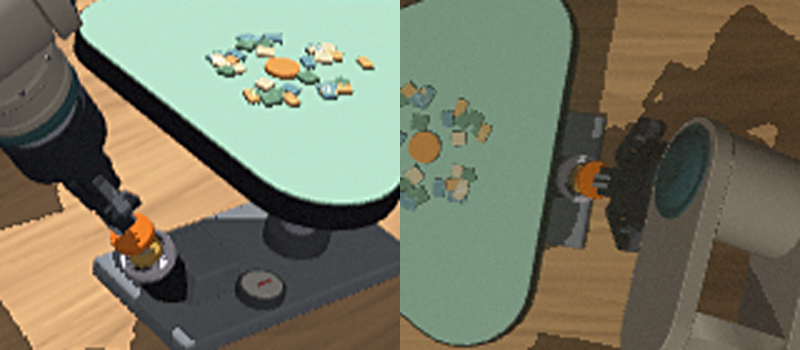

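The head is back out, looking the same as before, with no contact force. Second stroke.

Emit:
arm_command(
  rows=[
    [[255,0,0,8,0,0,0],[255,0,0,4,0,0,0],[255,0,0,3,0,0,0],[255,0,0,3,0,0,0],[255,0,0,3,0,0,0],[255,0,0,3,0,0,0],[255,0,0,3,0,0,0],[255,0,0,1.5,0,0,0],[255,0,0,1.5,0,0,0],[255,0,0,1,0,0,0],[255,0,0,1,0,0,0]],
  ],
)

```text
time: 15.65
tcp_pos: [0.5524, 0.1122, 0.0896]
orientation: [0.724, 0.621, 0.228, -0.195]
force: [-17.0, -18.0, 20.2]
gripper_width: -0.0002
grasp_force: 14.3
```

Emit:
arm_command(
  rows=[
    [[255,0,0,0,0,0,0],[255,0,0,0,0,0,0],[255,0,0,0,0,0,0],[255,0,0,0,0,0,0],[255,0,0,0,0,0,0]],
  ],
)

```text
time: 16.27
tcp_pos: [0.5524, 0.1122, 0.0897]
orientation: [0.724, 0.621, 0.228, -0.195]
force: [-14.1, -14.2, 18.9]
gripper_width: -0.0005
grasp_force: 11.8
```

Same position and force as the first stop. I'll let it out, back well away and check the scene.

Emit:
arm_command(
  rows=[
    [[255,0,0,-3,0,0,0],[255,0,0,-4,0,0,0],[255,0,0,-5,0,0,0],[255,0,0,-5,0,0,0],[255,0,0,-5,0,0,0],[255,0,0,-8,0,0,0],[255,0,0,-20,0,0,0],[255,0,0,-30,0,0,0],[255,0,0,-40,0,0,0],[255,0,0,-20,0,0,0],[255,0,0,0,0,0,0],[255,0,0,0,0,0,0]],
  ],
)

```text
time: 17.77
tcp_pos: [0.5398, 0.0347, 0.2014]
orientation: [0.725, 0.62, 0.228, -0.196]
force: [0.0, 0.8, -0.2]
gripper_width: -0.0
grasp_force: 0.0
```

```bash
python3 - <<'E'
from station import capture
import cv2
cv2.imwrite("pics/end.png",capture("scene")[0][...,::-1])
E
```

```text
(no output)
```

View pics/end.png

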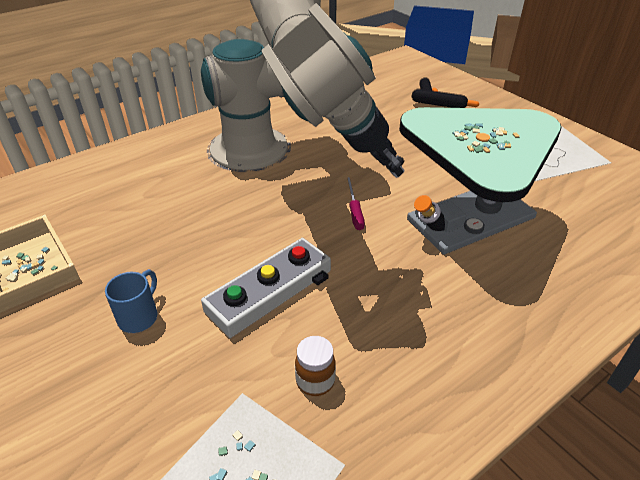

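The head at (424,204) is out as at the start and all the keys are up. The jar, mug and screwdriver haven't moved, and the gripper at (395,165) hangs free.

```bash
python3 -c "
from station import order; print(order.sign_off())"
```

```text
the job is handed in; nothing more can be done
None
```

The job is handed in, though no verdict came back: I pressed red then green fully and let each up, gave the pump two full strokes (about 25 N at the stop), and left the seat, the yellow key and the loose items untouched.

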